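Hold a tub's lid down in the lid press

ROBOT

A 6-joint arm with a two-finger parallel gripper is mounted at the origin on the work surface. World frame = base frame: x ahead of the robot, y to its left, z up, the work surface at z = 0. Lengths are in m, angles in rad, forces in N, time in s.
With the tool pointing down it reaches from about 0.275 to 0.825 m from the base axis. Payload 4.9 kg.
Tool frame: the origin (TCP) lies at the very end of the fingers, on their centre line; the grasp point (between the pads) lies 19 mm behind it; z points along the fingers, y is the line along which they close (so a half turn about z gives the same grasp; the last joint's range is limited). The gripper opens to 85 mm and grips with 20 to 120 N. Pads are 22 mm wide; open, the fingers measure 114 mm over their backs; the gripper's body (76 mm by 85 mm) begins 54 mm behind the grasp point. The pads swing forward as they close: fully open they stand 13 mm farther back than shut.
Start: joints at [-1.363, 0.326, -0.193, 1.052, 0, 1.437], TCP at [0.184, -0.518, 0.231] pointing down, gripper open.
Joint ranges: [-2.65, 2.65], [-0.97, 1.79], [-1.3, 1.35], [-1.93, 2.1], [-1.47, 1.37], [-3.14, 3.14]. Speed limits (rad/s): [2.57, 2.57, 3.14, 3.14, 3.14, 3.14].

INTERFACE

Orientations are given as a unit quaternion [x, y, z, w].
In Python, from plant import * gives the robot as it stands. The module is installed in compiled form; this text tells all that it offers.
- The arm moves only by the tool play_rows, never from a script. Its argument "increments" is a list of rows, each a list of 7 numbers: the shift along the tool's x, y, z scaled (see below), then the turn, a rotation vector about the tool's x, y, z scaled (see below), then the opening, from -1 (shut) to 1 (fully open). A call has 1 to 20 rows; each row is the pose to reach, as a shift and turn from the pose commanded when the call began, along the tool's axes at that moment; what a row does not reach only later rows make up. The controller multiplies each number of a shift by 10 cm and each number of a turn by 45 degrees. A row lasts 1/8 s, in which the tool goes at most 62.5 mm and 10.7 degrees, less where a joint would pass 70% of its speed; a pose out of reach is approached as far as the arm can. A call with a number of a shift or a turn outside -1 to 1 is refused whole. A call with a gripper value outside its range is refused whole. The fingers move at their own pace and stop on an object; "squeeze" is the grip in N (left out, the last holds). Time passes only in rows, so rows that repeat a pose let the fingers close. It gives the time, the measured TCP pose, the force, the opening and the grip force at its end, in the units of the state.
- get_obs(): the state, without advancing time (a new reading comes with each control period).
- camera(name): name is "side" or "top" or "wrist"; returns a dict with "image" (384x512x3 uint8, red, green, blue), "fx", "fy", "cx", "cy" (pixels), "rvec" (rotation vector, rad) and "tvec" (3), from world to camera coordinates, as OpenCV has them; the wrist camera has in their place "mount" (4x4, takes a point from camera to tool coordinates, whose origin is the TCP and whose axes are the flange's). Camera axes: x right, y down, z forward; pixel columns grow to the right and rows downward; lengths in m; the calibration is good to about 2 mm. The wrist camera is an equidistant fisheye: a pixel r from the principal point sees the ray r / f radians off the axis. A picture is of the moment at which its call begins: read the wrist's pose just before it. There is no depth.
- hand_in(): hands the job in; it is judged then, once.
The state is a dict: "time": time; "joint_pos": joint angles; "qd": joint speeds; "effort": joint torques, N m; "eef_pos": TCP position; "tool_rot": TCP orientation; "wrist_force": force on the tool from outside, world axes, zero at the start; "moment": the same for the moment, N m; "opening": opening from 0.0 (shut) to 1.0 (fully open); "grasp_force": force on a finger pad.
Only numpy, scipy, OpenCV 4.12 (cv2) and the standard library are available. Lean on these libraries where they do the work, as an engineer would, in place of code of your own. Each camera call takes 0.05 s, during which the arm holds its last target. There are 200 camera calls.

TASK

Slide the lid press's carriage (the one with the blue tab) all the way to the stop that brings the pink-lidded tub under the plunger. Then push the black knob down with the fingers until the red ring on its stem is level with the top of the steel collar (neither clearly above it nor sunk away below it), so that the foot presses on the pink lid, and finish while still holding it there: do not let go. Do not press the green-lidded tub, leave it standing in its well, and leave the other things on the table where they are.

Things in the scene. Friction and masses are not known exactly. Their poses are not given: they have to be found in the camera images.
- press: White bench press for seating tub lids, bolted down. Origin on the table, directly under the plunger's vertical axis; its x points to the rear (column side), y along the carriage's slide, z up. Base plate 150 x 300 mm (x from -60 to +90) and 16 high; column 26 x 32 mm at x = +74; overhanging arm 32 mm wide, z 125 to 159, with a 30 mm steel collar round the plunger whose top is at z = 170 mm
- carriage (a joint): Sliding aluminium carriage (76 x 170 mm, top at z = 37) with two round wells 45 mm either side of its middle. Value in m along the press's +y, 0 centred at the start, end stops at -0.045 and +0.045: at a stop one of the wells is exactly under the plunger (at -0.045 the well on the +y side is). Stays where it is left; about 2.5 N of drag
- carriage_tab (a point): Centre of the top of the carriage's upright blue grip tab, 85 mm above the table. The tab is 14 mm thick (along the press's y), 24 mm wide (x), free down to 41 mm above the table, and stands 110 mm in front (press -x) of the plunger axis when the carriage is centred; pinch it across y or push its side
- plunger (a joint): Spring-returned plunger: travel in m, 0 at the top, growing downwards, hard stop at 0.040. Its 16 mm steel stem has a red ring 6 mm tall; the ring's middle is level with the collar top at 0.030. Takes about 2 N at the top plus 0.15 N per mm; after 20 mm the sprung foot meets a lid and adds 0.7 N per mm: about 13 N in all at 0.030. Springs back if let go
- plunger_top (a point): Centre of the flat top of the plunger's black palm knob (52 mm across, flat top 44 mm, 25 mm tall), on the plunger axis; 240 mm above the table when up, 210 mm at travel 0.030
- foot: Black rubber foot under the plunger, 36 mm across and 12 thick; origin at the centre of its underside, 92 mm above the table when up. Sprung in the plunger, so it stops on the lid while the plunger goes further
- tub_pink: Loose white tub with a pink lid (60 mm across the lid, 51 mm at the foot, 45 mm high, 50 to 100 g), standing 10 mm deep in one of the carriage's two wells; which one varies. Origin at the centre of its underside, 27 mm above the table; lid top at 72 mm
- tub_green: The same tub with a green lid, in the other well
- spare_tub: Bystander: the same tub with a white lid, standing on the table beside the press; origin under its centre
- sauce_bowl: Bystander: terracotta bowl 100 mm across, 50 high; origin under its centre
- soy_bottle: Bystander: white bottle with green cap, 52 mm across, 160 high; origin under its centre
- tea_cup: Bystander: blue cup 72 mm across, 70 high; origin under its centre
- server: Bystander: spatula lying on the table; origin under its middle
- tape_core: Bystander: cardboard ring 70 mm across, 25 high; origin under its centre
- spice_jar: Bystander: amber jar with red cap, 48 mm across, 75 high; origin under its centre
Things that resemble listed ones, but are neither listed nor needed, are in the scene too. Leave any purple look-alike of the tub_pink alone.

How it is judged:
On the way:
1. the pink-lidded tub is under the plunger, carriage at its stop, with the plunger still up (horizontal distance between tub_pink and plunger_top below 0.01 m and angle between tub_pink's own z axis and vertical below 0.1 rad and (value of joint carriage below -0.036 m or value of joint carriage above 0.036 m) and value of joint plunger below 0.012 m), for 0.2 s.
At the end, for the whole second after the job is handed in: Fingers hold the plunger at 25 to 35 mm of travel with over 3 N; the foot presses the pink lid with over 2 N; the pink tub is upright, within 10 mm of the plunger axis, carriage within 9 mm of its stop; the green tub is upright in its well; all through the last second (horizontal distance between tub_pink and plunger_top below 0.01 m and angle between each of tub_pink, tub_green's own z axis and vertical below 0.1 rad and (value of joint carriage below -0.036 m or value of joint carriage above 0.036 m) and value of joint plunger between 0.025 and 0.035 m and contact force between foot and tub_pink above 2 N and contact force between the fingers and plunger above 3 N and distance between tub_green and tub_pink between 0.083 and 0.097 m); the arm keeps its last pose, push and grip.
It fails at once if the foot presses the green-lidded tub (contact force between foot and tub_green above 1 N).
It fails at once if a bystander is moved by more than 30 mm (distance of any of spare_tub, sauce_bowl, soy_bottle, tea_cup, server, tape_core, spice_jar from where it was at the start of the episode above 0.03 m).
It also fails if it takes over 40 s, if anything falls off the work surface, if the arm or the gripper's body presses on something with over 40 N, if the wrist force passes 120 N, or if a joint passes its speed limit or range.

## Working session

There is one attempt and no reset: what is moved stays moved. The work goes in short steps, Python scripts to look and compute and a tool call to move; the robot and the scene stay as the last step left them, time stands still between calls to the robot, and variables do not carry over. Pictures are saved under pics/ and viewed, at most 10 in all, crops included, and the job is handed in when it is done.

Besides the shell and the picture viewer there is one more tool, called after "Call:" as name(argument=value, ...), one argument or row to a line, values as JSON. play_rows: Moves the arm, as the interface text tells. Its arguments: {"type":"object","properties":{"increments":{"type":"array","items":{"type":"array","items":{"type":"number","minimum":-1,"maximum":1}}},"squeeze":{"type":"number"}},"required":["increments"]}

```bash
mkdir -p pics; cat > h.py <<'E'
from plant import *
import numpy as np, cv2
from scipy.spatial.transform import Rotation as R
def cam(n):
    c=camera(n); c['K']=np.array([[c['fx'],0,c['cx']],[0,c['fy'],c['cy']],[0,0,1.]]); 
    if 'rvec' in c:
        c['R']=cv2.Rodrigues(np.array(c['rvec'],float))[0]; c['t']=np.array(c['tvec'],float).ravel(); c['o']=-c['R'].T@c['t']
    return c
def ray(c,u,v):
    return c['R'].T@np.array([(u-c['cx'])/c['fx'],(v-c['cy'])/c['fy'],1.])
def plane(c,u,v,z):
    d=ray(c,u,v); return c['o']+d*(z-c['o'][2])/d[2]
def tri(c1,p1,c2,p2):
    a,b=ray(c1,*p1),ray(c2,*p2); s=np.linalg.lstsq(np.c_[a,-b],c2['o']-c1['o'],rcond=None)[0]
    q1,q2=c1['o']+a*s[0],c2['o']+b*s[1]; return (q1+q2)/2,np.linalg.norm(q1-q2)
def proj(c,P): 
    q=c['R']@np.array(P)+c['t']; return q[0]/q[2]*c['fx']+c['cx'],q[1]/q[2]*c['fy']+c['cy']
def save(c,n): cv2.imwrite('pics/'+n,cv2.cvtColor(c['image'],cv2.COLOR_RGB2BGR))
E
python3 - <<'E'
from h import *
for n in('side','top'):
    c=cam(n); save(c,n+'0.png'); print(n,c['o'],c['fx'])
o=get_obs();print(o)
E
```

```text
side [-0.57232499 -0.53454998  1.24856981] 467.38540499473464
top [0.24100036 0.00781145 1.49500666] 391.2175186403018
{'time': 0.1, 'joint_pos': array([-1.36319356e+00,  3.26864024e-01, -1.93482104e-01,  1.05201021e+00,
       -7.47710201e-06,  1.43659774e+00]), 'qd': array([ 3.59765244e-03, -6.98855662e-04,  2.95580915e-03,  1.03259790e-04,
       -8.61322353e-05, -6.74034392e-04]), 'effort': array([-1.09039676e-03, -4.44245088e+01,  2.63035709e+01,  8.02378374e-03,
       -1.63650002e-04, -6.32828829e-06]), 'eef_pos': array([ 0.18425201, -0.51766308,  0.23058395]), 'tool_rot': array([ 9.85431689e-01,  1.70069921e-01, -3.23574100e-05, -7.79342279e-04]), 'wrist_force': array([ 0.12236797,  0.02783613, -0.29206986]), 'moment': array([-0.01834222,  0.00132935,  0.00892586]), 'grasp_force': 0.0, 'opening': 0.9999654643636803}
```

View pics/side0.png

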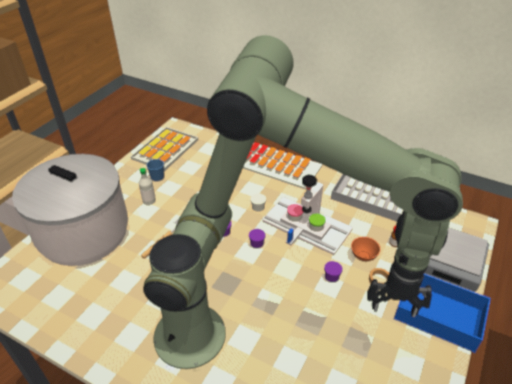

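View pics/top0.png

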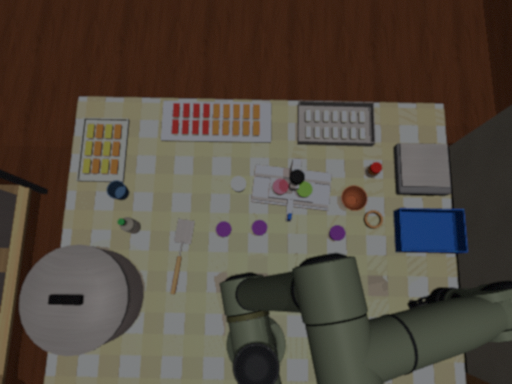

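The side view shows the knob near (310,181), the tab near (291,236), the pink lid at (295,212) and the green lid at (317,221). In the top view these are the knob at (297,177), tab at (290,216), pink at (281,186) and green at (304,189). Next I'll refine these by colour.

```bash
cat > seg.py <<'E'
from h import *
def blob(c,lo,hi,roi):
    x0,y0,x1,y1=roi; hsv=cv2.cvtColor(c['image'],cv2.COLOR_RGB2HSV); m=cv2.inRange(hsv,np.array(lo),np.array(hi))
    k=np.zeros_like(m);k[y0:y1,x0:x1]=m[y0:y1,x0:x1]
    n,l,s,ce=cv2.connectedComponentsWithStats(k); 
    if n<2: return None
    i=1+np.argmax(s[1:,4]); return ce[i],s[i]
E
python3 - <<'E'
from seg import *
S,T=cam('side'),cam('top')
C={'pink':((150,50,80),(179,255,255)),'green':((35,100,60),(60,255,255)),'blue':((100,120,50),(120,255,255)),'black':((0,0,0),(179,255,50))}
rs,rt=(270,165,345,255),(255,160,330,225); p={}
for k,(lo,hi) in C.items():
    a,b=blob(S,lo,hi,rs),blob(T,lo,hi,rt); print(k,a,b)
    if a and b: p[k]=tri(S,a[0],T,b[0]); print('   ',p[k], plane(T,*b[0],{'pink':.072,'green':.072,'blue':.08,'black':.235}[k]))
d=p['green'][0]-p['pink'][0]; print(np.linalg.norm(d), np.degrees(np.arctan2(-d[1],-d[0])))
for n,c,r in(('s',S,(265,160,360,255)),('t',T,(245,150,340,230))):
    x0,y0,x1,y1=r; im=cv2.resize(c['image'][y0:y1,x0:x1],None,fx=6,fy=6,interpolation=cv2.INTER_CUBIC); cv2.imwrite(f'pics/c{n}.png',im[...,::-1])
E
```

```text
pink (array([294.70588235, 209.69411765]), array([287, 204,  17,  13, 170], dtype=int32)) (array([280.47804878, 186.08292683]), array([273, 179,  16,  16, 205], dtype=int32))
    (array([ 0.57220272, -0.08114418,  0.06636958]), np.float64(0.0012661493595529341)) [ 0.57124487 -0.08133142  0.072     ]
green (array([316.56363636, 219.65454545]), array([309, 214,  16,  13, 165], dtype=int32)) (array([304.23125, 189.01875]), array([297, 181,  15,  16, 160], dtype=int32))
    (array([ 0.56325337, -0.17041994,  0.0652192 ]), np.float64(0.0008674847060588713)) [ 0.56196032 -0.16994933  0.072     ]
blue (array([289.7826087 , 234.63043478]), array([288, 229,   5,  13,  46], dtype=int32)) (array([289. , 216.5]), array([288, 214,   3,   6,  16], dtype=int32))
    (array([ 0.45917654, -0.1144136 ,  0.05785223]), np.float64(0.0009665134886033522)) [ 0.45607131 -0.11293696  0.08      ]
black (array([308.85148515, 180.45544554]), array([303, 176,  13,  10, 101], dtype=int32)) (array([296.25882353, 176.96470588]), array([290, 170,  14,  15, 170], dtype=int32))
    (array([ 0.56822967, -0.12466748,  0.22614182]), np.float64(0.001129480611851673)) [ 0.56563662 -0.12325793  0.235     ]
0.08973057796225824 84.27556860698714
```

```bash
python3 -c "
import cv2,numpy as np
a=cv2.imread('pics/cs.png');b=cv2.imread('pics/ct.png');a=cv2.resize(a,(400,400));b=cv2.resize(b,(400,336));o=np.zeros((400,800,3),'uint8');o[:,:400]=a;o[:336,400:]=b;cv2.imwrite('pics/both.png',o)"
```

```text
(no output)
```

View pics/both.png

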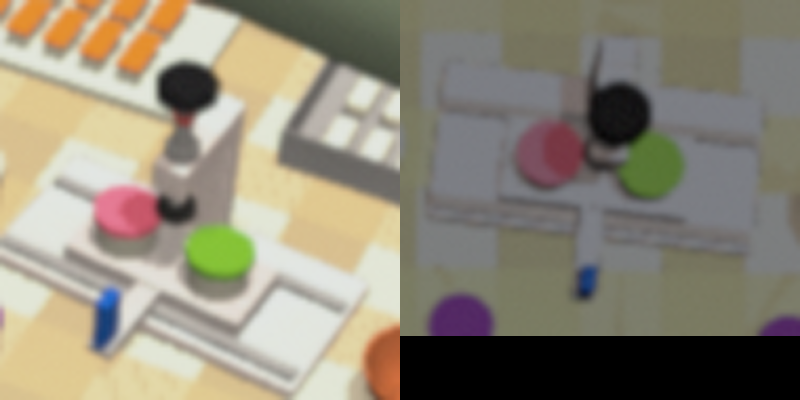

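The crops confirm it: the pink tub sits on the press's +y side, green on −y, and the carriage is centred. The heights also agree (lids about 0.066, knob centroid 0.226, tab centroid 0.058). So I push the tab 45 mm towards press −y with shut fingers, and work out the moves first.

```bash
cat > go.py <<'E'
from h import *
import sys
# go.py yaw_deg x y z ... : increments from commanded start pose, chain assumes rotation reached
o=get_obs(); p=np.array(o['eef_pos']); r=R.from_quat(o['tool_rot'])
a=[float(v) for v in sys.argv[1:]]
for i in range(0,len(a),4):
    yaw,t=a[i],np.array(a[i+1:i+4]); y=np.radians(yaw)
    r2=R.from_matrix(np.c_[[np.cos(y),np.sin(y),0],[np.sin(y),-np.cos(y),0],[0,0,-1]])
    print(np.round(np.r_[r.inv().apply(t-p)/.1,(r.inv()*r2).as_rotvec(degrees=True)/45],3)); p,r=t,r2
E
python3 - <<'E'
from seg import *
T=cam('top')
for roi in((200,200,275,250),(245,215,275,250),(325,215,350,250)):
    b=blob(T,(125,80,40),(160,255,255),roi); print(b and plane(T,*b[0],.045))
E
python3 go.py 52 .21 -.42 .25  84.2 .25 -.32 .25  84.2 .30 -.23 .25  84.2 .36 -.14 .25  84.2 .46 -.081 .21 84.2 .46 -.081 .13 84.2 .46 -.081 .055
```

```text
[0.40972448 0.12854054 0.045     ]
[ 0.41814211 -0.00485178  0.045     ]
[ 0.40478262 -0.29379077  0.045     ]
[ 0.57  -0.837 -0.19  -0.001 -0.    -0.72 ]
[ 1.034 -0.3    0.     0.     0.    -0.716]
[0.946 0.406 0.    0.    0.    0.   ]
[0.956 0.506 0.    0.    0.    0.   ]
[0.688 0.935 0.4   0.    0.    0.   ]
[0.  0.  0.8 0.  0.  0. ]
[0.   0.   0.75 0.   0.   0.  ]
```

Call:
play_rows(
  increments=[
    [0.28,-0.42,-0.1,0,0,-0.36,-1],
    [0.57,-0.84,-0.19,0,0,-0.72,-1],
    [0.57,-0.84,-0.19,0,0,-0.72,-1],
    [0.57,-0.84,-0.19,0,0,-0.72,-1],
    [0.57,-0.84,-0.19,0,0,-0.72,-1],
  ],
  squeeze=30,
)

```text
time: 0.88
eef_pos: [0.2098, -0.4204, 0.2502]
tool_rot: [0.9, 0.437, -0.0, 0.0]
wrist_force: [-0.3, -0.3, -0.4]
opening: 0.0
grasp_force: 0.0
```

Call:
play_rows(
  increments=[
    [0.5,-0.15,0,0,0,-0.36,-1],
    [1.0,-0.3,0,0,0,-0.716,-1],
    [1.0,-0.3,0,0,0,-0.716,-1],
    [1.0,-0.3,0,0,0,-0.716,-1],
    [1.0,-0.3,0,0,0,-0.716,-1],
  ],
)

```text
time: 1.5
eef_pos: [0.2477, -0.3234, 0.2502]
tool_rot: [0.743, 0.669, -0.0, -0.0]
wrist_force: [-0.5, -0.4, 0.2]
opening: 0.003
grasp_force: 0.0
```

Call:
play_rows(
  increments=[
    [0.5,0.2,0,0,0,0,-1],
    [0.97,0.4,0,0,0,0,-1],
    [0.97,0.4,0,0,0,0,-1],
  ],
)

```text
time: 1.88
eef_pos: [0.2981, -0.2284, 0.2502]
tool_rot: [0.741, 0.671, 0.0, -0.0]
wrist_force: [1.0, -0.3, 0.7]
opening: 0.002
grasp_force: 0.0
```

Call:
play_rows(
  increments=[
    [0.5,0.25,0,0,0,0,-1],
    [0.96,0.5,0,0,0,0,-1],
    [0.96,0.5,0,0,0,0,-1],
    [0.96,0.5,0,0,0,0,-1],
    [0.96,0.5,0,0,0,0,-1],
  ],
)

```text
time: 2.5
eef_pos: [0.3565, -0.1412, 0.2502]
tool_rot: [0.743, 0.669, -0.0, -0.0]
wrist_force: [-0.3, 0.0, 0.1]
opening: 0.002
grasp_force: 0.0
```

```bash
python3 - <<'E'
from h import *
o=get_obs(); c=camera('wrist'); save(c,'w0.png'); print(c['mount'],c['fx'],c['cx'],c['cy'],o['eef_pos'],o['tool_rot'])
E
python3 go.py 84.2 .44 -.081 .20  84.2 .46 -.081 .12 84.2 .46 -.081 .055
```

```text
[[ 1.02674483e-04 -9.51971952e-01 -3.06185224e-01  7.78373280e-02]
 [ 9.99999977e-01  1.55204979e-04 -1.47219077e-04 -1.20475463e-03]
 [ 1.87669903e-04 -3.06185201e-01  9.51971947e-01 -1.43627434e-01]
 [ 0.00000000e+00  0.00000000e+00  0.00000000e+00  1.00000000e+00]] 297.3186396354542 257.20751485766476 186.80122374333885 [ 0.3564599  -0.14116722  0.25019984] [ 7.43093388e-01  6.69187693e-01 -2.20500937e-04 -2.50039787e-05]
[ 0.685  0.768  0.502 -0.     0.    -0.004]
[0.02  0.199 0.8   0.    0.    0.   ]
[0.   0.   0.65 0.   0.   0.  ]
```

View pics/w0.png

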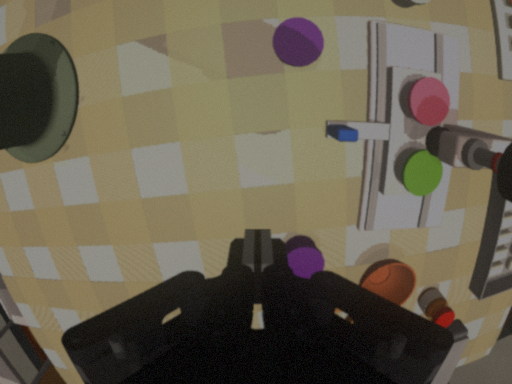

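The wrist picture shows the tab at about (345,133), the pink lid at (430,100), the green lid at (421,172) and the knob at the right edge. I'll check the tab and lids by ray casting.

```bash
cat > w.py <<'E'
from seg import *
def wray(c,o,u,v):
    d=np.array([u-c['cx'],v-c['cy']]); r=np.hypot(*d); th=r/c['fx']; d=d/r*np.sin(th)
    Rt=R.from_quat(o['tool_rot']).as_matrix(); M=np.array(c['mount'])
    return o['eef_pos']+Rt@M[:3,3], Rt@M[:3,:3]@np.array([*d,np.cos(th)])
def wplane(c,o,u,v,z):
    p,d=wray(c,o,u,v); return p+d*(z-p[2])/d[2]
E
python3 - <<'E'
from w import *
o=get_obs(); c=camera('wrist')
b=blob(c,(105,100,30),(125,255,255),(320,110,370,155)); print(b,wplane(c,o,*b[0],.065), wplane(c,o,336,133,.085))
for lo,hi in(((150,60,60),(179,255,255)),((35,100,50),(60,255,255))):
    b=blob(c,lo,hi,(395,60,460,205)); print(b[0],wplane(c,o,*b[0],.07))
E
```

```text
(array([347.14414414, 134.5990991 ]), array([338, 129,  20,  12, 222], dtype=int32)) [ 0.46112945 -0.11709621  0.065     ] [ 0.4427333  -0.11121281  0.085     ]
[428.59529703 100.93935644] [ 0.56890724 -0.08068443  0.07      ]
[421.81182408 172.56957462] [ 0.56010782 -0.17003565  0.07      ]
```

Call:
play_rows(
  increments=[
    [0.35,0.38,0.25,0,0,0,-1],
    [0.68,0.77,0.5,0,0,0,-1],
    [0.68,0.77,0.5,0,0,0,-1],
    [0.68,0.77,0.5,0,0,0,-1],
  ],
)

```text
time: 3.1
eef_pos: [0.4398, -0.0805, 0.2002]
tool_rot: [0.742, 0.67, -0.0, -0.0]
wrist_force: [0.2, 0.2, -0.2]
opening: -0.001
grasp_force: 0.0
```

The tab comes out at (0.459,−0.115), in agreement. Next the fingers go down beside it.

Call:
play_rows(
  increments=[
    [0.0,0.1,0.4,0,0,0,-1],
    [0.02,0.2,0.8,0,0,0,-1],
    [0.02,0.2,0.8,0,0,0,-1],
  ],
)

```text
time: 3.48
eef_pos: [0.4582, -0.0804, 0.1191]
tool_rot: [0.743, 0.67, -0.001, -0.002]
wrist_force: [-0.6, 0.3, -0.0]
opening: -0.002
grasp_force: 0.0
```

Call:
play_rows(
  increments=[
    [0,0,0.3,0,0,0,-1],
    [0,0,0.64,0,0,0,-1],
    [0,0,0.64,0,0,0,-1],
    [0,0,0.64,0,0,0,-1],
  ],
)

```text
time: 3.98
eef_pos: [0.4614, -0.0807, 0.0583]
tool_rot: [0.742, 0.67, 0.001, 0.001]
wrist_force: [0.3, -0.7, 0.1]
opening: 0.003
grasp_force: 0.0
```

Call:
play_rows(
  increments=[
    [-0.1,0,0,0,0,0,-1],
    [-0.2,0,0,0,0,0,-1],
    [-0.25,0,0,0,0,0,-1],
    [-0.3,0,0,0,0,0,-1],
    [-0.35,0,0,0,0,0,-1],
    [-0.4,0,0,0,0,0,-1],
    [-0.4,0,0,0,0,0,-1],
  ],
)

```text
time: 4.85
eef_pos: [0.4559, -0.1204, 0.0561]
tool_rot: [0.742, 0.67, -0.001, 0.0]
wrist_force: [-0.1, 1.1, 0.4]
opening: -0.0
grasp_force: 0.0
```

Call:
play_rows(
  increments=[
    [-0.05,0,0,0,0,0,-1],
    [-0.1,0,0,0,0,0,-1],
    [-0.15,0,0,0,0,0,-1],
    [-0.18,0,0,0,0,0,-1],
  ],
)

```text
time: 5.35
eef_pos: [0.454, -0.1378, 0.056]
tool_rot: [0.742, 0.67, -0.0, -0.0]
wrist_force: [0.0, 2.5, -1.0]
opening: -0.004
grasp_force: 1.3
```

Call:
play_rows(
  increments=[
    [-0.02,0,0,0,0,0,-1],
    [-0.04,0,0,0,0,0,-1],
  ],
)

```text
time: 5.6
eef_pos: [0.4537, -0.1409, 0.056]
tool_rot: [0.742, 0.671, 0.0, -0.001]
wrist_force: [-1.0, 7.6, 1.3]
opening: 0.002
grasp_force: 3.7
```

Call:
play_rows(
  increments=[
    [-0.02,0,0,0,0,0,-1],
    [-0.03,0,0,0,0,0,-1],
    [-0.03,0,0,0,0,0,-1],
  ],
)

```text
time: 5.98
eef_pos: [0.4537, -0.1408, 0.0561]
tool_rot: [0.741, 0.671, 0.003, -0.003]
wrist_force: [0.8, 14.0, 2.7]
opening: 0.001
grasp_force: 6.9
```

```bash
python3 - <<'E'
from seg import *
S,T=cam('side'),cam('top')
C={'pink':((150,50,80),(179,255,255)),'green':((35,100,60),(60,255,255)),'black':((0,0,0),(179,255,50))}
for k,(lo,hi) in C.items():
    b=blob(T,lo,hi,(255,160,330,205) if k!='black' else (285,165,308,186)); a=blob(S,lo,hi,(270,165,345,255)); print(k,a,b, a and b and tri(S,a[0],T,b[0]))
o=get_obs(); c=camera('wrist')
for n,cc,r in(('s',S,(265,160,365,260)),('t',T,(245,150,345,250))):
    x0,y0,x1,y1=r; C[n]=cv2.resize(cc['image'][y0:y1,x0:x1],(400,400),interpolation=cv2.INTER_CUBIC)
cv2.imwrite('pics/b2.png',np.hstack([C['s'],C['t']])[...,::-1])
E
```

```text
pink (array([310.80701754, 215.63157895]), array([307, 210,   8,  11,  57], dtype=int32)) (array([287.37837838, 188.21621622]), array([284, 180,   8,  16,  74], dtype=int32)) (array([ 0.57819842, -0.12423918,  0.0472915 ]), np.float64(0.03456137556794977))
green (array([328.21212121, 224.81212121]), array([321, 219,  16,  13, 165], dtype=int32)) None None
black (array([298.63716814, 214.53761062]), array([289, 197,  22,  42, 452], dtype=int32)) (array([296.23976608, 177.19883041]), array([290, 170,  15,  16, 171], dtype=int32)) (array([ 0.59523983, -0.11822433,  0.04808764]), np.float64(0.058653557532804726))
```

View pics/b2.png

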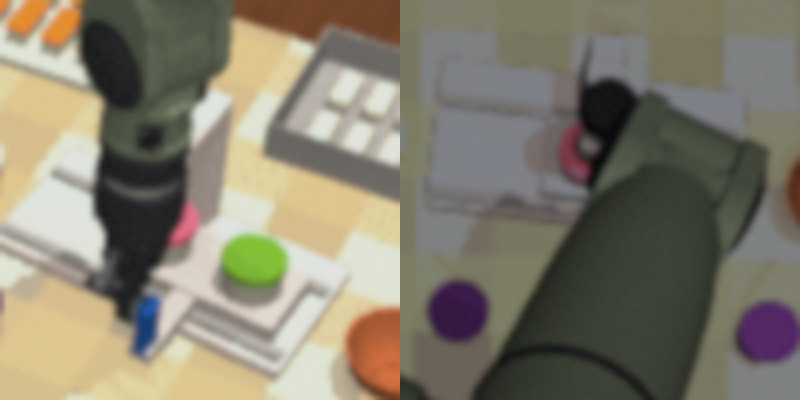

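The carriage has stopped: the force rose to 14 N with no further motion, and the tab has travelled about 45 mm. The crops show the green tub carried to the right and the pink one beneath the plunger. I'll back off and rise.

Call:
play_rows(
  increments=[
    [0.1,0,0,0,0,0,-1],
    [0.2,0,0,0,0,0,-1],
    [0.22,0,-0.4,0,0,0,-1],
    [0.22,0,-1,0,0,0,-1],
    [0.22,0,-1,0,0,0,-1],
  ],
)

```text
time: 6.75
eef_pos: [0.4597, -0.1242, 0.1608]
tool_rot: [0.742, 0.671, 0.002, 0.005]
wrist_force: [0.2, -0.2, -0.0]
opening: 0.001
grasp_force: 0.0
```

Call:
play_rows(
  increments=[
    [0,0,-0.5,0,0,0,-1],
    [0,0,-1,0,0,0,-1],
    [0,0,-1,0,0,0,-1],
    [0,0,-1,0,0,0,-1],
  ],
)

```text
time: 7.25
eef_pos: [0.4557, -0.1226, 0.2553]
tool_rot: [0.742, 0.67, -0.0, -0.0]
wrist_force: [0.6, -0.0, 0.0]
opening: -0.004
grasp_force: 0.0
```

```bash
python3 - <<'E'
from w import *
S,T=cam('side'),cam('top'); o=get_obs(); c=camera('wrist'); save(c,'w1.png')
for k,(lo,hi) in {'pink':((150,50,80),(179,255,255)),'green':((35,100,60),(60,255,255))}.items():
    for n,q,r in(('s',S,(270,165,345,255)),('t',T,(255,160,335,205))):
        b=blob(q,lo,hi,r); print(k,n,b, b and plane(q,*b[0],.07))
    b=blob(c,lo,hi,(0,0,512,384)); print('w',b,b and wplane(c,o,*b[0],.07))
E
python3 go.py 84.2 .52 -.121 .27 84.2 .567 -.1240 .25
```

```text
pink s (array([305.85526316, 215.46710526]), array([298, 210,  17,  12, 152], dtype=int32)) [ 0.55991867 -0.12962303  0.07      ]
pink t (array([286.3902439 , 185.34146341]), array([284, 180,   6,  12,  41], dtype=int32)) [ 0.57503856 -0.10353689  0.07      ]
w (array([347.32209406, 152.53416149]), array([ 329,  132,   49,   51, 1127], dtype=int32)) [ 0.55840035 -0.11852654  0.07      ]
green s (array([328.16463415, 224.81707317]), array([321, 219,  16,  13, 164], dtype=int32)) [ 0.55385074 -0.21722608  0.07      ]
green t None None
w (array([345.88461538, 227.49934811]), array([ 324,  206,   45,   44, 1534], dtype=int32)) [ 0.55617476 -0.21419736  0.07      ]
[ 0.079  0.643 -0.156 -0.004 -0.001  0.   ]
[0.018 0.471 0.2   0.    0.    0.   ]
```

View pics/w1.png

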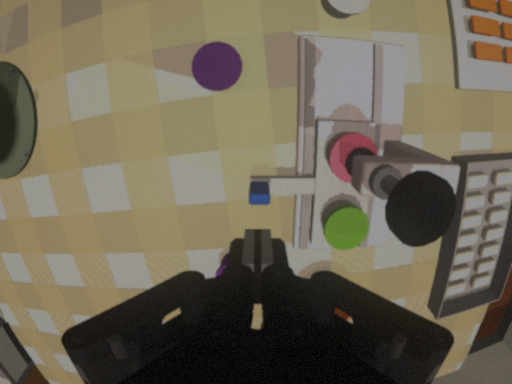

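The wrist picture shows the pink lid at (353,157) under the arm, the green lid at (346,228) in its well, and the knob top at about (419,208). Green moved about 45 mm, so the carriage is on its stop. I'll check the knob from here while moving above it.

```bash
python3 - <<'E'
from w import *
S=cam('side'); T=cam('top'); o=get_obs(); c=camera('wrist')
b=blob(c,(0,0,0),(179,255,45),(380,160,465,255)); bt=blob(T,(0,0,0),(179,255,50),(285,165,308,186))
print(b,wplane(c,o,*b[0],.235),wplane(c,o,*b[0],.24)); print(bt,plane(T,*bt[0],.235))
p,d=wray(c,o,*b[0]); a=ray(T,*bt[0]); s=np.linalg.lstsq(np.c_[d,-a],T['o']-p,rcond=None)[0]; print(p+d*s[0],T['o']+a*s[1])
E
```

```text
(array([419.67955239, 207.60096643]), array([ 386,  172,   70,   73, 3932], dtype=int32)) [ 0.56197989 -0.12228626  0.235     ] [ 0.55893899 -0.11992475  0.24      ]
(array([292.96721311, 171.36065574]), array([290, 165,   9,  16,  61], dtype=int32)) [ 0.58464393 -0.11228464  0.235     ]
[ 0.57014434 -0.12862663  0.22157561] [ 0.58741978 -0.11325475  0.22482202]
```

Call:
play_rows(
  increments=[
    [0.04,0.32,-0.16,0,0,0,-1],
    [0.08,0.64,-0.16,0,0,0,-1],
    [0.08,0.64,-0.16,0,0,0,-1],
    [0.08,0.64,-0.16,0,0,0,-1],
  ],
)

```text
time: 8.05
eef_pos: [0.5198, -0.121, 0.2715]
tool_rot: [0.742, 0.67, -0.001, -0.001]
wrist_force: [-0.3, -0.0, 0.3]
opening: -0.0
grasp_force: 0.0
```

Call:
play_rows(
  increments=[
    [0.01,0.22,0.1,0,0,0,-1],
    [0.02,0.46,0.25,0,0,0,-1],
    [0.02,0.46,0.25,0,0,0,-1],
    [0.02,0.46,0.25,0,0,0,-1],
  ],
)

```text
time: 8.55
eef_pos: [0.5654, -0.1238, 0.2474]
tool_rot: [0.742, 0.67, -0.0, -0.0]
wrist_force: [1.1, 0.6, -0.5]
opening: 0.001
grasp_force: 0.0
```

Call:
play_rows(
  increments=[
    [0,0,0.04,0,0,0,-1],
    [0,0,0.08,0,0,0,-1],
    [0,0,0.12,0,0,0,-1],
    [0,0,0.15,0,0,0,-1],
    [0,0,0.15,0,0,0,-1],
  ],
)

```text
time: 9.18
eef_pos: [0.5663, -0.1239, 0.2322]
tool_rot: [0.742, 0.67, -0.0, -0.0]
wrist_force: [-2.8, 0.1, 3.2]
opening: 0.003
grasp_force: 1.7
```

The force of 3.2 N at about 8 mm travel matches the spring. Pressing on to z = 0.210.

Call:
play_rows(
  increments=[
    [0,0,0.04,0,0,0,-1],
    [0,0,0.08,0,0,0,-1],
    [0,0,0.12,0,0,0,-1],
    [0,0,0.16,0,0,0,-1],
    [0,0,0.2,0,0,0,-1],
    [0,0,0.23,0,0,0,-1],
    [0,0,0.23,0,0,0,-1],
    [0,0,0.23,0,0,0,-1],
  ],
)

```text
time: 10.18
eef_pos: [0.5666, -0.124, 0.2106]
tool_rot: [0.742, 0.67, 0.0, 0.001]
wrist_force: [-6.4, 0.2, 13.6]
opening: -0.002
grasp_force: 6.8
```

```bash
python3 - <<'E'
from w import *
for i in range(3):
    S=cam('side'); o=get_obs(); print(o['time'],o['eef_pos'],o['wrist_force'])
c=camera('wrist')
a=cv2.resize(S['image'][150:250,265:365],(400,400),interpolation=cv2.INTER_CUBIC); b=cv2.resize(c['image'],(400,300)); b=np.vstack([b,0*b[:100]])
cv2.imwrite('pics/b3.png',np.hstack([a,b])[...,::-1])
for k,(lo,hi) in {'pink':((150,50,80),(179,255,255)),'green':((35,100,60),(60,255,255))}.items():
    q=blob(c,lo,hi,(0,0,512,384)); print(k,q,q and wplane(c,o,*q[0],.07))
E
```

```text
10.225 [ 0.56655857 -0.12395737  0.21063098] [-5.89052679  0.46889598 13.89605448]
10.275 [ 0.56657604 -0.12398954  0.21067371] [-5.8875395   0.62835267 13.02351842]
10.325 [ 0.56656249 -0.12393487  0.21066698] [-5.63009841  1.0927254  13.1341115 ]
pink (array([256.47432306, 160.79645191]), array([ 228,  145,   60,   40, 1071], dtype=int32)) [ 0.56606291 -0.11073835  0.07      ]
green None None
```

View pics/b3.png

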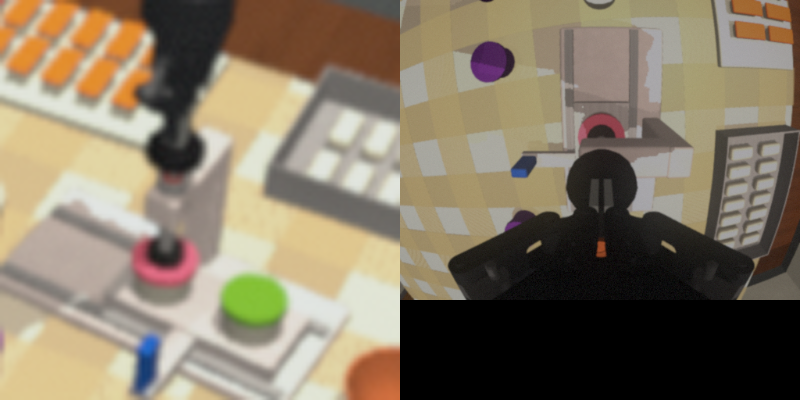

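The picture shows the red ring at the collar top, around crop pixel (172,180). The foot is on the pink lid, the green tub stands clear in its well, and the tab is at its stop. A steady 13.1 N at z = 0.2107 means about 29 mm of travel, so I'm handing in.

```bash
python3 -c "
from plant import *
print(hand_in()); o=get_obs(); print(o['time'],o['eef_pos'],o['wrist_force'])"
```

```text
the job is handed in; nothing more can be done
None
the job is handed in; nothing more can be done
```

The carriage is at the pink tub's stop and the fingers are holding the knob down at about 29 mm of travel with about 13 N, red ring level with the collar and foot on the pink lid; the job is handed in, but no verdict was returned.

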